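# Load the instrument stack into the sloping model console

## Robot

A 6-joint arm with a two-finger parallel gripper is mounted at the origin on the work surface. World frame = base frame: x ahead of the robot, y to its left, z up, the work surface at z = 0. Lengths are in m, angles in rad, forces in N, time in s.
With the tool pointing down it reaches from about 0.375 to 0.975 m from the base axis. Payload 3.8 kg.
Tool frame: the origin (TCP) lies on the mounting face of the last link; the fingertips stand 166 mm ahead of it and the grasp point (between the pads) lies 147 mm ahead of it; z points along the fingers, y is the line along which they close (so a half turn about z gives the same grasp; the last joint's range is limited). The gripper opens to 88 mm and grips with 3 to 60 N. Pads are 18 mm wide; open, the fingers measure 123 mm over their backs; the gripper's body (75 mm by 187 mm) begins 45 mm behind the grasp point.
Start: joints at [1.139, 0.264, 1.604, -0, 1.274, -0.037], TCP at [0.26, 0.623, 0.405] pointing down, gripper open.
Joint ranges: [-2.63, 2.63], [-0.94, 2.18], [0.31, 2.57], [-1.31, 4.45], [0, 2.66], [-2.55, 2.55]. Speed limits (rad/s): [2.57, 2.57, 3.14, 3.14, 3.14, 3.14].

## Interface

Orientations are given as a 3x3 rotation matrix whose columns are the frame's x, y, z axes.
In Python, from cell import manip gives the robot as it stands.
- The arm moves only by the tool play_rows, never from a script. Its argument "series" is one flat list of numbers, 6 for each row, row after row: the shift along the world's x, y, z in mm, then the turn, a rotation vector about the world's x, y, z in degrees. In form: [dx, dy, dz, wx, wy, wz, dx, dy, dz, wx, wy, wz, ...]. A call has 1 to 20 rows; each row shifts and turns the commanded pose from where the row before left it; what a row does not reach is not made up. A row lasts 1/10 s, in which the tool goes at most 50 mm and 8.59 degrees, less where a joint would pass 70% of its speed; a pose out of reach is approached as far as the arm can. A call with a gripper value outside its range is refused whole. "claw" is the closure, from 0 (fully open) to 1 (shut), set as the call begins (left out, the last holds). The fingers move at their own pace and stop on an object; "force" is the grip in N (left out, the last holds). Time passes only in rows, so rows that do not move let the fingers close. It gives the time, the measured TCP pose, the force and the opening at its end, in the units of the state.
- manip.state(): the state, without advancing time (a new reading comes with each control period).
- manip.capture(name): name is "scene" or "top"; returns the picture (480x640x3 uint8, red, green, blue); there is no depth.
- manip.camera_model(name): a dict with "mtx" (3x3 intrinsics, pixels), "dist" ([k1, k2, p1, p2, k3] as OpenCV has them; the pictures are not rectified), "rvec" (rotation vector, rad) and "tvec" (3), from world to camera coordinates, as OpenCV has them. Camera axes: x right, y down, z forward; pixel columns grow to the right and rows downward; lengths in m; the calibration is good to about 2 mm. A picture is of the moment at which its call begins. camera_model takes no time and is no camera call.
- manip.hand_in(): hands the job in, once; it reports no verdict.
The state is a dict: "time": time; "q": joint angles; "qvel": joint speeds; "tau": joint torques, N m; "tcp_pos": TCP position; "tool_rot": TCP orientation; "ft_force": force on the tool from outside, world axes, zero at the start; "ft_torque": the same for the moment, N m; "gripper_width": opening from 0.0 (shut) to 1.0 (fully open).
Only numpy, scipy, OpenCV 4.12 (cv2) and the standard library are available. Lean on these libraries where they do the work, as an engineer would, in place of code of your own. Each camera call takes 0.05 s, during which the arm holds its last target. There are 200 camera calls.

## Task

Build up the instrument stack in the pocket of the sloping model console for the next shot: first the thick core block, then the open spacer frame, then the cover plate with its dial facing out, each lying square on the one below. The pocket's floor is a stiff ejector that has been left partly raised, so finish by pressing the whole stack firmly home until it stops and the dial is level with the pocket's rim, then let go. Do not force anything hard enough to crack the model, and leave the jars, tape, brush, pipes and light meter where they are.

Things in the scene. Friction and masses are not known exactly. Their poses are not given: they have to be found in the camera images.
- console: Fixed grey wedge-shaped desk, 150 mm wide, 146 mm deep, its face sloping 30 degrees down towards its front (its own -x side, which faces roughly to the robot's right). Origin: centre of the underside, on the table; z up.
- nest: The pocket, fixed on the console's face. Origin: pocket centre at the level of the core's underside when fully home, 62 mm above the table. z: the pocket's axis, square to the slope (30 degrees off vertical, leaning to the console's front); x: up the slope, along the pocket; y: across it, level. Opening 113.5 (x) by 58.5 (y) mm, walls 9 mm thick, rim at z = 54 mm with a 4 mm lead-in.
- nest_side (a point): Middle of the pocket's +y long side, at nest (0, 33.75, 0) mm. Both long sides are open over the middle 59 mm (27 mm of wall at each end), down to 4 mm below the nest's origin, so that fingers can stand outside the parts; the sloping face reaches 75 mm to either side of the pocket's centre.
- nest_rim (a point): Centre of the pocket's mouth, at nest (0, 0, 54) mm. The floor inside is an aluminium ejector plate sliding along the nest's z: left somewhere 4 to 8 mm above the nest's origin (not measured). It stays where it is, yields only to more than about 9 N, and goes down until the parts meet a solid stop at the nest's z = 0.
- core: Thick plain grey block, 110 (x) by 56 (y) by 30 (z) mm, 0.25 kg or so, with a thin dark band round each end; lies flat on the table. Origin: centre of its underside, z up. Fully home: on the nest's origin.
- spacer: Open grey rectangular frame, 110 (x) by 56 (y) by 10 (z) mm; long rails 12 mm wide, end rails 16 mm. Both faces alike; lies flat on the table. Origin: centre of its underside, z up. Fully home: 30 mm above the nest's origin.
- cover: Grey plate, 110 (x) by 56 (y) by 8 (z) mm, with a round dial of diameter 32 mm standing 6 mm proud in the middle of its upper face; lies flat on the table, dial up. Origin: centre of its underside, z up. Fully home: 40 mm above the nest's origin.
- cover_dial (a point): Centre of the top of the cover's dial, 14 mm above the cover's underside; fully home it is level with the nest's rim (54 mm).
- paint_jar: Bystander: jar, radius 26, height 65 mm. Origin under its centre.
- jar2: Bystander: jar, radius 30, height 75 mm. Origin under its centre.
- tape_roll: Bystander: roll of tape lying flat, radius 45, height 24 mm. Origin under its centre.
- paint_brush: Bystander: brush lying along its x, 170 mm long.
- pipe_a: Bystander: green L-shaped model pipe of 14 mm square section, long leg 130 mm along x, short leg 60 mm to +y from its +x end. Origin under the middle of the long leg.
- pipe_b: Bystander: same as pipe_a.
- light_meter: Bystander: black slab, 65 by 120 by 26 mm. Origin under its centre.
Things that resemble listed ones, but are neither listed nor needed, are in the scene too. What is shaped like the cover but blue or turquoise is not meant.

How it is judged:
On the way, in this order (a step that is already met when the one before it is completed fails the run):
1. the core block lies square in the pocket, let go (z of core in the frame of nest between -0.0025 and 0.0105 m and x of core in the frame of nest between -0.003 and 0.003 m and y of core in the frame of nest between -0.003 and 0.003 m and angle between the z axis of core and the z axis of nest, either way round below 0.05 rad and angle between the x axis of core and the x axis of nest, either way round below 0.06 rad and contact force between core and the fingers below 0.3 N), for 0.2 s.
2. the spacer frame lies square on the core in the pocket, let go (z of core in the frame of nest between -0.0025 and 0.0105 m and x of core in the frame of nest between -0.003 and 0.003 m and y of core in the frame of nest between -0.003 and 0.003 m and angle between the z axis of each of core, spacer and the z axis of nest, either way round below 0.05 rad and angle between the x axis of each of core, spacer and the x axis of nest, either way round below 0.06 rad and z of spacer in the frame of nest between 0.0275 and 0.0405 m and x of spacer in the frame of nest between -0.003 and 0.003 m and y of spacer in the frame of nest between -0.003 and 0.003 m and contact force between spacer and the fingers below 0.3 N), for 0.2 s.
3. the cover lies square on the spacer in the pocket, dial out (z of core in the frame of nest between -0.0025 and 0.0105 m and x of core in the frame of nest between -0.003 and 0.003 m and y of core in the frame of nest between -0.003 and 0.003 m and angle between the z axis of each of core, spacer, cover and the z axis of nest, either way round below 0.05 rad and angle between the x axis of each of core, spacer, cover and the x axis of nest, either way round below 0.06 rad and z of spacer in the frame of nest between 0.0275 and 0.0405 m and x of spacer in the frame of nest between -0.003 and 0.003 m and y of spacer in the frame of nest between -0.003 and 0.003 m and z of cover in the frame of nest between 0.0375 and 0.0505 m and x of cover in the frame of nest between -0.003 and 0.003 m and y of cover in the frame of nest between -0.003 and 0.003 m and z of cover_dial in the frame of nest above 0.05 m), for 0.2 s.
At the end, for the whole second after the job is handed in: Core, spacer and cover lie in this order in the pocket, within 3 mm of its centre and square to it (3 degrees), all pressed home: each within 1.8 mm of its fully home height (at most 2.5 mm below it), the dial level with the rim, at rest (z of core in the frame of nest between -0.0025 and 0.0018 m and x of core in the frame of nest between -0.003 and 0.003 m and y of core in the frame of nest between -0.003 and 0.003 m and angle between the z axis of each of core, spacer, cover and the z axis of nest, either way round below 0.05 rad and angle between the x axis of each of core, spacer, cover and the x axis of nest, either way round below 0.06 rad and z of spacer in the frame of nest between 0.0275 and 0.0318 m and x of spacer in the frame of nest between -0.003 and 0.003 m and y of spacer in the frame of nest between -0.003 and 0.003 m and z of cover in the frame of nest between 0.0375 and 0.0418 m and x of cover in the frame of nest between -0.003 and 0.003 m and y of cover in the frame of nest between -0.003 and 0.003 m and z of cover_dial in the frame of nest between 0.0515 and 0.0558 m and linear speed of each of core, spacer, cover below 0.01 m/s); the robot touches nothing.
It fails at once if the model console is loaded with more than 130 N (all its contacts added up) (contact force between console and anything else above 130 N).
It fails at once if a bystander is moved by more than 30 mm (distance of any of paint_jar, jar2, tape_roll, paint_brush, pipe_a, pipe_b, light_meter from where it was at the start of the episode above 0.03 m).
It also fails if it takes over 72 s, if anything falls off the work surface, if the arm or the gripper's body presses on something with over 40 N, if the wrist force passes 120 N, or if a joint passes its speed limit or range.

## Working session

There is one attempt and no reset: what is moved stays moved. The work goes in short steps, Python scripts to look and compute and a tool call to move; the robot and the scene stay as the last step left them, time stands still between calls to the robot, and variables do not carry over. Pictures are saved under pics/ and viewed, on a budget of 10 in all, crops included, one or two more only if the job needs it, and the job is handed in when it is done.

Besides the shell and the picture viewer there is one more tool, called after ">>>" by a JSON object that holds its "method" and its "body". play_rows: Moves the arm, as the interface text tells. Its arguments: {"type":"object","properties":{"series":{"type":"array","items":{"type":"number"}},"claw":{"type":"number"},"force":{"type":"number"}},"required":["series"]}

```bash
ls; mkdir -p pics; python3 - <<'E'
from cell import manip
import cv2
for n in("scene","top"):
    cv2.imwrite(f"pics/{n}0.png",manip.capture(n)[:,:,::-1])
    c=manip.camera_model(n);R=cv2.Rodrigues(c['rvec'])[0]
    print(n,c['mtx'],c['dist'],-R.T@c['tvec'].ravel(),R[2])
print(manip.state())
E
```

```text
pics
scene [[451.10113092   0.         324.64174413]
 [  0.         451.10113092 237.88291944]
 [  0.           0.           1.        ]] [-0.0159065  0.         0.         0.         0.       ] [ 1.00884563 -0.47690771  1.09271456] [-0.45413442  0.38961118 -0.80122722]
top [[530.52463101   0.         316.4871208 ]
 [  0.         530.52463101 240.11805443]
 [  0.           0.           1.        ]] [0.03160356 0.         0.         0.         0.        ] [0.31489631 0.00850049 1.39804465] [ 0.12374346  0.01395637 -0.99221609]
{'time': 0.1, 'q': array([ 1.13908787e+00,  2.64713650e-01,  1.60521404e+00, -3.88239372e-05,
        1.27368818e+00, -3.69257675e-02]), 'qvel': array([-1.19429826e-04, -2.14053942e-05, -2.51054938e-03, -5.48195533e-04,
       -1.11249787e-03, -9.07708432e-04]), 'tau': array([ 8.88517292e-06, -5.03615642e+01, -3.58072972e+01,  7.30199344e-02,
        2.32577522e-02, -6.09171047e-05]), 'tcp_pos': array([0.25951116, 0.62280286, 0.40350064]), 'tool_rot': array([[-9.23084538e-01,  3.84596250e-01, -8.12842760e-04],
       [ 3.84597107e-01,  9.23082679e-01, -1.85312225e-03],
       [ 3.76172051e-05, -2.02320547e-03, -9.99997953e-01]]), 'ft_force': array([ 0.79879693,  0.49061592, -0.54999627]), 'ft_torque': array([ 0.0564372 , -0.00190368,  0.01710237]), 'gripper_width': 1.0006729663382787}
```

View pics/scene0.png

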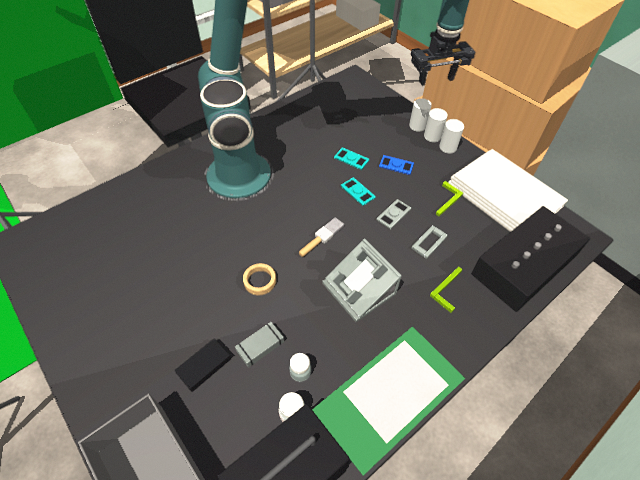

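View pics/top0.png

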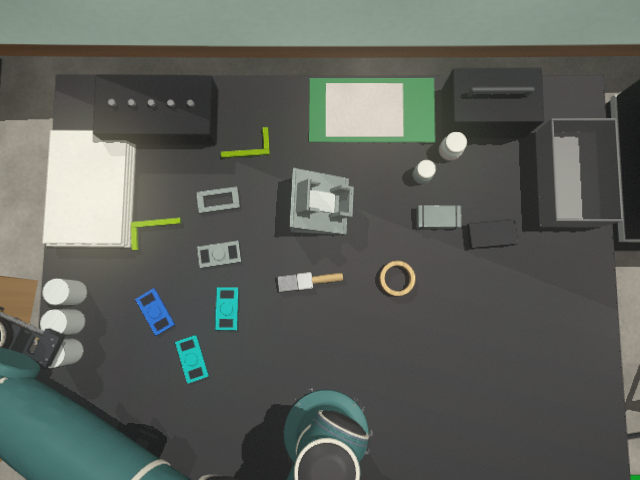

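The scene view shows the wedge console near (365,278). The core is at (260,342), the spacer at (430,241) and the grey cover at (394,213). In the top view the same four are at (322,200), (440,217), (218,199) and (219,254). Next I'll segment them and enlarge the crops.

```bash
cat > h.py <<'E'
import numpy as np, cv2
from cell import manip
def cam(n):
    c=manip.camera_model(n); R=cv2.Rodrigues(c['rvec'])[0]; return c,R,-R.T@np.ravel(c['tvec'])
def proj(n,P):
    c,_,_=cam(n); return cv2.projectPoints(np.float64(P).reshape(-1,1,3),c['rvec'],c['tvec'],c['mtx'],c['dist'])[0].reshape(-1,2)
def rays(n,uv):
    c,R,o=cam(n); p=cv2.undistortPoints(np.float64(uv).reshape(-1,1,2),c['mtx'],c['dist']).reshape(-1,2)
    return o,np.c_[p,np.ones(len(p))]@R
def onplane(n,uv,z):
    o,d=rays(n,uv); return o+d*((z-o[2])/d[:,2])[:,None]
def tri(a,b):
    oa,da=rays("scene",a);ob,db=rays("top",b);out=[]
    for u,v in zip(da,db):
        s=np.linalg.lstsq(np.c_[u,-v],ob-oa,rcond=None)[0]
        p,q=oa+u*s[0],ob+v*s[1]; out.append(np.r_[(p+q)/2,np.linalg.norm(p-q)])
    return np.array(out)
E
python3 - <<'E'
from h import *
S=cv2.imread("pics/scene0.png");T=cv2.imread("pics/top0.png")
for n,I,boxes in(("scene",S,dict(spacer=(405,222,455,262),cover=(370,195,416,231),core=(230,315,292,368))),("top",T,dict(spacer=(190,180,246,219),cover=(190,235,246,272),core=(410,198,467,235)))):
  for k,(a,b,c,d) in boxes.items():
    g=I[b:d,a:c].max(2)
    m=(cv2.resize(g,None,fx=4,fy=4,interpolation=cv2.INTER_CUBIC)>80).astype('uint8')
    C=max(cv2.findContours(m,0,1)[0],key=cv2.contourArea)[:,0].astype(float)
    uv=(C+.5)/4-.5+[a,b]
    h={'spacer':.005,'cover':.004,'core':.03}[k]
    P=onplane(n,uv,h)[:,:2].astype('f4')*1000
    print(n,k,cv2.minAreaRect(P),[int(v) for v in np.percentile(g,[5,50,80,95])])
t=np.hstack([cv2.resize(T[160:245,280:365],(400,400),interpolation=2),cv2.resize(S[232:327,317:412],(400,400),interpolation=2)])
cr=cv2.resize(T[195:240,408:472],(400,200+0),interpolation=2)
cs=cv2.resize(S[315:370,230:295],(400,200),interpolation=2)
cv2.imwrite("pics/crop.png",np.vstack([t,np.hstack([cr,cs])]))
E
```

```text
scene spacer ((599.8690185546875, 293.2576904296875), (172.5509796142578, 148.73272705078125), 51.18544387817383) [74, 83, 118, 213]
scene cover ((448.40985107421875, 286.25115966796875), (148.96156311035156, 157.8230438232422), 47.174964904785156) [61, 83, 176, 216]
scene core ((551.41064453125, -291.29840087890625), (165.40431213378906, 141.62672424316406), 51.12645721435547) [79, 90, 184, 190]
top spacer ((600.2821044921875, 301.3796691894531), (106.38713073730469, 133.5994110107422), 1.9291203022003174) [70, 80, 146, 170]
top cover ((452.943603515625, 291.4039306640625), (66.07173919677734, 123.10035705566406), 7.813771724700928) [65, 80, 167, 172]
top core ((559.671875, -291.784423828125), (116.42693328857422, 78.73582458496094), 89.09205627441406) [49, 82, 162, 165]
```

View pics/crop.png

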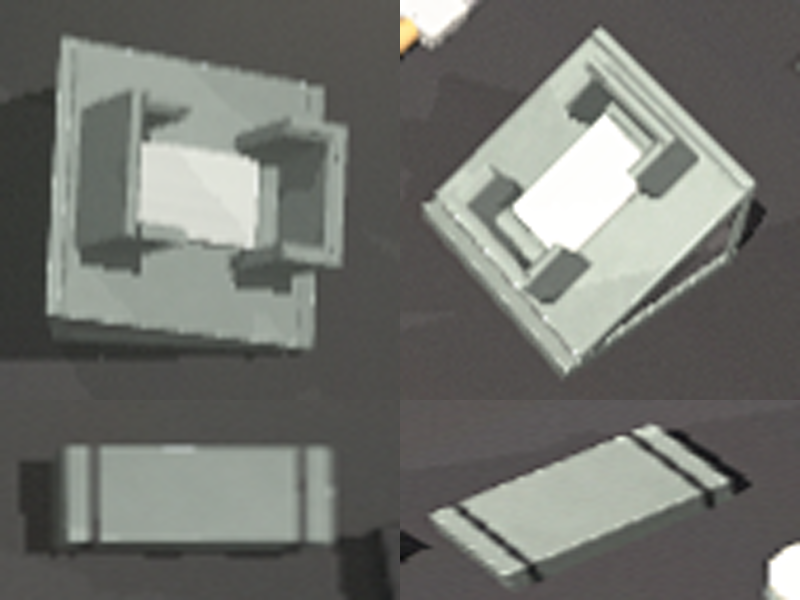

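The crop shows the console face corners, the pocket end walls, the white ejector and the core with its dark bands. All of it is clear enough to triangulate.

```bash
python3 - <<'E'
from h import *
S=cv2.imread("pics/scene0.png");T=cv2.imread("pics/top0.png")
for n,I,boxes in(("scene",S,dict(spacer=(405,222,455,262),cover=(370,195,416,231),core=(230,315,292,368))),("top",T,dict(spacer=(190,180,246,219),cover=(190,235,246,272),core=(410,198,467,235)))):
  for k,(a,b,c,d) in boxes.items():
    g=I[b:d,a:c].max(2)
    m=(cv2.resize(g,None,fx=8,fy=8,interpolation=cv2.INTER_LINEAR)>120).astype('uint8')
    m=cv2.morphologyEx(m,3,np.ones((25,25))) if k=='core' else m
    C=max(cv2.findContours(m,0,1)[0],key=cv2.contourArea)[:,0].astype(float)
    uv=(C+.5)/8-.5+[a,b]
    h={'spacer':.01,'cover':.008,'core':.03}[k]
    P=onplane(n,uv,h)[:,:2].astype('f4')*1000
    r=cv2.minAreaRect(P);print(n,k,np.round(r[0],1),np.round(r[1],1),round(r[2],1))
# console corner picks in crop
t=np.array([[63,38],[325,88],[310,350],[50,318],[137,92],[138,268],[347,125],[342,268]])/ (400/85)+[280,160]-.5
s=np.array([[355+400,185],[575,375],[425,205],[600,28],[697,155],[590,65],[590,250],[492,172]])-[400,0]
s=s/(400/95)+[317,232]-.5
print(np.round(tri(s,t)*1000,1))
E
```

```text
scene spacer [599.5 286.9] [ 59.4 119.5] 8.2
scene cover [454.1 281.2] [ 59.5 117.3] 9.2
scene core [ 553.4 -294.8] [113.3  58.6] 89.5
top spacer [597.4 292.5] [ 58.4 111.1] 8.3
top cover [451.4 286.3] [ 58.4 111.2] 8.7
top core [ 551.1 -291.9] [ 57.4 110.7] 0.2
[[ 6.616e+02  8.710e+01  9.300e+01  6.000e-01]
 [ 6.579e+02 -5.490e+01  5.500e+00  5.300e+00]
 [ 5.050e+02 -4.830e+01  8.600e+00  4.000e-01]
 [ 5.106e+02  9.320e+01  9.280e+01  1.500e+00]
 [ 6.300e+02  5.210e+01  1.221e+02  1.420e+01]
 [ 5.370e+02  5.040e+01  1.164e+02  1.240e+01]
 [ 6.248e+02 -4.800e+01  1.085e+02  4.150e+01]
 [ 5.458e+02 -4.950e+01  9.970e+01  3.030e+01]]
```

```bash
cat >> h.py <<'E'
def nest(x0,y0,yawdeg):
    a=np.radians(yawdeg); u=np.array([np.cos(a),np.sin(a),0]); c,s=np.cos(np.pi/6),np.sin(np.pi/6)
    X=c*u+[0,0,s]; Z=-s*u+[0,0,c]; Y=np.cross(Z,X); return np.c_[X,Y,Z],np.array([x0,y0,.062])
def rect(lx,ly,z): return np.array([[lx,ly,z],[-lx,ly,z],[-lx,-ly,z],[lx,-ly,z]])/[2,2,1]
E
cat > ov.py <<'E'
from h import *
import sys
def ov(out,hyps,imgs,boxes,W=400,H=400):
    o=[]
    for n,(a,b,c,d) in zip(("top","scene"),boxes):
        I=imgs[n][b:d,a:c]; f=W/(c-a); I=cv2.resize(I,(W,int(f*(d-b))),interpolation=2)
        for (R,p,L,col) in hyps:
            for r in L:
                uv=proj(n,r/1000@R.T+p); uv=(uv+.5-[a,b])*f
                cv2.polylines(I,[np.int32(np.round(uv*16))],True,col,1,16,4)
        o.append(I)
    cv2.imwrite(out,np.hstack(o))
E
python3 - <<'E'
from ov import *
im={"scene":cv2.imread("pics/scene0.png"),"top":cv2.imread("pics/top0.png")}
H=[]
for y0,col in((.0123,(0,0,255)),(.032,(255,0,0))):
    R,p=nest(.584,y0,87.8); H.append((R,p,[rect(131.5,76.5,54),rect(113.5,58.5,50),rect(113.5,58.5,6)],col))
ov("pics/ov1.png",H,im,[(280,155,366,241),(317,232,407,322)])
E
```

```text
(no output)
```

View pics/ov1.png

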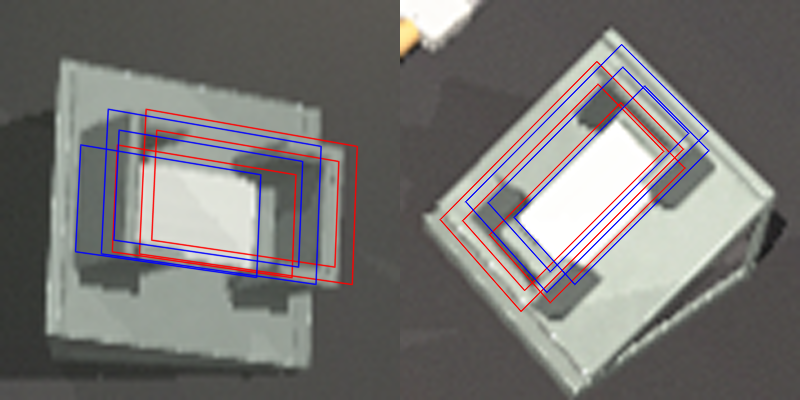

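Red (y0 = 12 mm) fits better than blue, but it is about 5 mm too far towards -y. I'll refine with intensity profiles across the rim strips in both views.

```bash
python3 - <<'E'
from h import *
R,p=nest(.584,.018,87.8)
for n in("top","scene"):
    g=cv2.imread(f"pics/{n}0.png").max(2).astype('f4')
    def prof(P):
        uv=proj(n,P/1000@R.T+p).astype('f4'); return cv2.remap(g,uv[:,:1],uv[:,1:],1)[:,0].astype(int)
    t=np.arange(-76,77,2)
    for y in(-15,15):
        v=prof(np.c_[t,t*0+y,t*0+54]); print(n,'x @y',y,'lo',dict(zip(t[:20].tolist(),v[:20].tolist())),'hi',dict(zip(t[-20:].tolist(),v[-20:].tolist())))
    t=np.arange(-50,51,2)
    for x in(-62,62):
        v=prof(np.c_[t*0+x,t,t*0+54]); print(n,'y @x',x,'lo',dict(zip(t[:11].tolist(),v[:11].tolist())),'hi',dict(zip(t[-11:].tolist(),v[-11:].tolist())))
E
python3 - <<'E'
import sys; sys.path.insert(0,'.')
import os; os.chdir('.')
from ov import *
im={"scene":cv2.imread("pics/scene0.png"),"top":cv2.imread("pics/top0.png")}
R,p=nest(.584,.018,87.8)
ov("pics/ov2.png",[(R,p,[rect(131.5,76.5,54),rect(113.5,58.5,50)],(0,0,255))],im,[(295,170,360,215),(330,240,400,310)])
E
```

```text
top x @y -15 lo {-76: 82, -74: 81, -72: 81, -70: 81, -68: 81, -66: 87, -64: 104, -62: 145, -60: 164, -58: 153, -56: 156, -54: 155, -52: 138, -50: 116, -48: 98, -46: 90, -44: 88, -42: 88, -40: 88, -38: 89} hi {38: 172, 40: 170, 42: 170, 44: 170, 46: 170, 48: 170, 50: 171, 52: 171, 54: 166, 56: 138, 58: 106, 60: 96, 62: 130, 64: 157, 66: 164, 68: 133, 70: 115, 72: 108, 74: 108, 76: 106}
top x @y 15 lo {-76: 80, -74: 79, -72: 79, -70: 79, -68: 80, -66: 81, -64: 112, -62: 165, -60: 166, -58: 165, -56: 161, -54: 161, -52: 140, -50: 105, -48: 107, -46: 108, -44: 108, -42: 107, -40: 106, -38: 106} hi {38: 219, 40: 219, 42: 219, 44: 219, 46: 219, 48: 219, 50: 219, 52: 219, 54: 219, 56: 220, 58: 219, 60: 195, 62: 166, 64: 168, 66: 166, 68: 140, 70: 102, 72: 106, 74: 108, 76: 108}
top y @x -62 lo {-50: 84, -48: 84, -46: 84, -44: 83, -42: 83, -40: 84, -38: 103, -36: 127, -34: 147, -32: 155, -30: 151} hi {30: 150, 32: 147, 34: 140, 36: 137, 38: 131, 40: 115, 42: 86, 44: 80, 46: 79, 48: 79, 50: 80}
top y @x 62 lo {-50: 170, -48: 171, -46: 171, -44: 171, -42: 171, -40: 169, -38: 164, -36: 152, -34
[... 1175 characters left out ...]
119, -48: 118, -46: 116, -44: 115, -42: 121, -40: 158, -38: 193, -36: 214, -34: 210, -32: 213, -30: 209} hi {30: 204, 32: 206, 34: 205, 36: 213, 38: 212, 40: 214, 42: 216, 44: 210, 46: 181, 48: 126, 50: 87}Traceback (most recent call last):
  File "<stdin>", line 6, in <module>
  File "ov.py", line 12, in ov
    cv2.imwrite(out,np.hstack(o))
                    ~~~~~~~~~^^^
    return _nx.concatenate(arrs, 1, dtype=dtype, casting=casting)
           ~~~~~~~~~~~~~~~^^^^^^^^^^^^^^^^^^^^^^^^^^^^^^^^^^^^^^^
ValueError: all the input array dimensions except for the concatenation axis must match exactly, but along dimension 0, the array at index 0 has size 276 and the array at index 1 has size 400
```

>>> {"method": "play_rows", "body": {"series": [14.6,-45.8,0,0,0,-3.36,14.6,-45.8,0,0,0,-3.36,14.6,-45.8,0,0,0,-3.36,14.6,-45.8,0,0,0,-3.36,14.6,-45.8,0,0,0,-3.36,14.6,-45.8,0,0,0,-3.36,14.6,-45.8,0,0,0,-3.36,14.6,-45.8,0,0,0,-3.36,14.6,-45.8,0,0,0,-3.36,14.6,-45.8,0,0,0,-3.36,14.6,-45.8,0,0,0,-3.36,14.6,-45.8,0,0,0,-3.36,14.6,-45.8,0,0,0,-3.36,14.6,-45.8,0,0,0,-3.36,14.6,-45.8,0,0,0,-3.36,14.6,-45.8,0,0,0,-3.36,14.6,-45.8,0,0,0,-3.36,14.6,-45.8,0,0,0,-3.36,14.6,-45.8,0,0,0,-3.36,14.6,-45.8,0,0,0,-3.36], "claw": 0, "force": 25}}

```text
time: 2.1
tcp_pos: [0.5517, -0.2949, 0.4041]
tool_rot: [[-0.0, 1.0, -0.001], [1.0, 0.0, 0.001], [0.001, -0.001, -1.0]]
ft_force: [0.3, 0.6, 1.0]
gripper_width: 0.997
```

>>> {"method": "play_rows", "body": {"series": [0,2,-45,0,0,0,0,0,-45,0,0,0,0,0,-45,0,0,0,0,0,-45,0,0,0,0,0,-25,0,0,0,0,0,-18,0,0,0,0,0,-8,0,0,0,0,0,-4,0,0,0,0,0,0,0,0,0]}}

```text
time: 3.0
tcp_pos: [0.5518, -0.291, 0.1698]
tool_rot: [[-0.003, 1.0, 0.0], [1.0, 0.003, -0.0], [-0.0, 0.0, -1.0]]
ft_force: [0.1, -1.0, 0.9]
gripper_width: 0.999
```

>>> {"method": "play_rows", "body": {"series": [0,0,0,0,0,0,0,0,0,0,0,0,0,0,0,0,0,0,0,0,0,0,0,0,0,0,0,0,0,0,0,0,0,0,0,0], "claw": 1, "force": 30}}

```text
time: 3.6
tcp_pos: [0.552, -0.2911, 0.1704]
tool_rot: [[-0.003, 1.0, 0.001], [1.0, 0.003, -0.001], [-0.001, 0.001, -1.0]]
ft_force: [1.0, 0.2, 3.4]
gripper_width: 0.63
```

```bash
cat >> h.py <<'E'
from scipy.spatial.transform import Rotation as Ro
NEST=(.5836,.0192,87.8)
def togoal(pos,Rg):
    s=manip.state(); d=1000*(pos-s['tcp_pos']); w=np.degrees(Ro.from_matrix(Rg@np.array(s['tool_rot']).T).as_rotvec())
    print('goal',np.round(pos*1000,1),'shift',np.round(d,1),'turn',np.round(w,2),'F',np.round(s['ft_force'],1),'t',s['time'],'w',round(s['gripper_width'],3))
def tonest(x,y,z):   # TCP at nest coords (mm)
    R,p=nest(*NEST); togoal(p+R@np.array([x,y,z])/1000,np.c_[R[:,0],-R[:,1],-R[:,2]])
E
python3 -c "
from h import *
tonest(1.9,0,245.4);print(np.round(nest(*NEST)[0],3))"
```

```text
goal [ 579.  -101.8  275.5] shift [ 26.9 189.3 105. ] turn [30.03 -0.46 -2.31] F [1.  0.2 3.4] t 3.6 w 0.63
[[ 0.033 -0.999 -0.019]
 [ 0.865  0.038 -0.5  ]
 [ 0.5    0.     0.866]]
```

>>> {"method": "play_rows", "body": {"series": [0,0,20,0,0,0,0,0,45,0,0,0,0,0,45,0,0,0,0,0,45,0,0,0,4.3,26.5,0,5,-0.07,-0.38,4.3,26.5,0,5,-0.07,-0.38,4.3,26.5,0,5,-0.08,-0.38,4.3,26.5,0,5,-0.08,-0.39,4.3,26.5,0,5,-0.08,-0.39,4.3,26.5,0,5,-0.08,-0.39,0,0,0,0,0,0,0,0,0,0,0,0]}}

```text
time: 4.8
tcp_pos: [0.5769, -0.1317, 0.3234]
tool_rot: [[0.033, 0.999, 0.016], [0.866, -0.037, 0.499], [0.499, -0.003, -0.867]]
ft_force: [-0.2, 0.1, -2.6]
gripper_width: 0.631
```

```bash
python3 - <<'E'
from ov import *
im={}
for n in("scene","top"):
    im[n]=manip.capture(n)[:,:,::-1].copy(); cv2.imwrite(f"pics/{n}1.png",im[n])
tonest(1.9,0,245.4)
s=manip.state();R=s['tool_rot'];print(s['tcp_pos'])
Rc=np.c_[R[:,0],-R[:,1],-R[:,2]]; pc=s['tcp_pos']+R@[-.0019,0,.1704]
ov("pics/ov3.png",[(Rc,pc,[rect(110,56,0),rect(110,56,30)],(0,0,255))],im,[(270,140,390,260),(290,200,410,320)])
E
```

```text
goal [ 579.  -101.8  275.5] shift [  1.7  30.6 -48.7] turn [ 0.07 -0.1  -0.04] F [ 0.6  0.6 -3. ] t 4.9 w 0.634
[ 0.57720592 -0.13237272  0.32420884]
```

View pics/ov3.png

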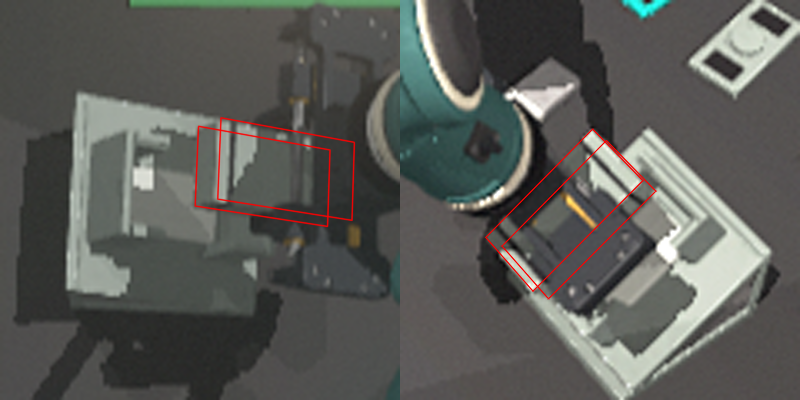

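The overlay of the predicted core fits the held core to within a pixel or two in both views. I'll quantify its offset per camera with profiles.

```bash
python3 - <<'E'
from h import *
s=manip.state();Rt=s['tool_rot']
R=np.c_[Rt[:,0],-Rt[:,1],-Rt[:,2]]; p=s['tcp_pos']+Rt@[-.0019,0,.1704]
for n in("top","scene"):
    g=cv2.imread(f"pics/{n}1.png").max(2).astype('f4')
    def prof(P):
        uv=proj(n,P/1000@R.T+p).astype('f4'); return cv2.remap(g,uv[:,:1],uv[:,1:],1)[:,0].astype(int).tolist()
    t=np.arange(46,64)
    for z in (0,30):
      for y in(-20,0,20): print(n,'x+ z',z,'y',y,prof(np.c_[t,t*0+y,t*0+z]))
    if n=="scene":
      for y in(-20,20): print(n,'x- y',y,prof(np.c_[-t,t*0+y,t*0+30]))
    t=np.arange(19,37)
    for z in(0,30):
      for x in(35,48): print(n,'z',z,'y+ x',x,prof(np.c_[t*0+x,t,t*0+z]),'y-',prof(np.c_[t*0+x,-t,t*0+z]))
E
```

```text
top x+ z 0 y -20 [103, 103, 102, 101, 102, 102, 102, 102, 101, 101, 103, 110, 115, 119, 123, 127, 131, 124]
top x+ z 0 y 0 [103, 102, 101, 101, 102, 102, 102, 102, 101, 99, 96, 93, 92, 91, 92, 92, 93, 93]
top x+ z 0 y 20 [104, 103, 104, 104, 104, 104, 104, 103, 103, 102, 110, 121, 130, 130, 131, 131, 131, 131]
top x+ z 30 y -20 [93, 124, 153, 165, 165, 165, 165, 165, 163, 157, 152, 139, 122, 106, 105, 105, 106, 109]
top x+ z 30 y 0 [93, 122, 144, 154, 164, 165, 164, 164, 164, 165, 151, 127, 103, 101, 101, 102, 103, 104]
top x+ z 30 y 20 [91, 111, 135, 161, 166, 166, 166, 167, 167, 161, 148, 135, 124, 113, 105, 105, 104, 104]
top z 0 y+ x 35 [165, 165, 156, 144, 125, 92, 62, 61, 60, 65, 72, 78, 80, 82, 83, 83, 83, 82] y- [163, 163, 164, 164, 164, 164, 163, 164, 165, 165, 165, 165, 165, 162, 149, 136, 117, 98]
top z 0 y+ x 48 [104, 104, 103, 103, 100, 96, 91, 85, 82, 90, 97, 109, 121, 127, 129, 130, 130, 129] y- [101, 102, 102, 102, 102, 102, 102, 102, 103, 112, 125, 136, 146, 156, 146, 135, 118, 99]
top z 30 y+ x 35 [90, 90, 90, 89, 89, 90, 91, 91, 91, 89, 86, 83, 79, 74, 74, 74, 77, 
[... 1174 characters left out ...]
97, 98, 99, 100] y- [115, 115, 116, 118, 118, 117, 114, 111, 104, 99, 100, 109, 120, 129, 136, 138, 139, 139]
scene z 0 y+ x 48 [215, 217, 216, 215, 217, 219, 218, 217, 218, 218, 217, 218, 219, 218, 217, 217, 219, 220] y- [115, 116, 117, 117, 116, 116, 114, 110, 103, 97, 103, 112, 121, 130, 136, 141, 142, 141]
scene z 30 y+ x 35 [99, 100, 100, 101, 103, 105, 107, 102, 96, 88, 84, 86, 87, 88, 89, 89, 89, 88] y- [215, 216, 215, 215, 213, 217, 222, 226, 216, 191, 158, 131, 117, 116, 116, 116, 117, 117]
scene z 30 y+ x 48 [217, 217, 217, 220, 223, 227, 227, 205, 165, 113, 84, 85, 86, 88, 89, 89, 89, 89] y- [217, 216, 216, 216, 217, 219, 224, 227, 219, 198, 164, 136, 118, 115, 115, 115, 116, 116]
```

Relative to each camera's own view of the pocket, the core sits about 0.4 mm high in both nest x and nest y. I'll take that out and enter the mouth.

>>> {"method": "play_rows", "body": {"series": [1,15.1,-24.4,0.03,-0.05,-0.02,1.1,15.2,-24.5,0.03,-0.05,-0.02,0,0,0,0,0,0,0.15,3.75,-6.5,0,0,0,0.15,3.75,-6.5,0,0,0,0.15,3.75,-6.5,0,0,0,0.15,3.75,-6.5,0,0,0,0,0,0,0,0,0]}}

```text
time: 5.7
tcp_pos: [0.5797, -0.0862, 0.2489]
tool_rot: [[0.033, 0.999, 0.018], [0.865, -0.038, 0.501], [0.501, -0.001, -0.865]]
ft_force: [-0.9, -0.1, -3.4]
gripper_width: 0.634
```

```bash
python3 -c "
from h import *
tonest(1.5,-.4,215.4)"
```

```text
goal [579.9 -87.1 249.3] shift [ 0.2 -0.9  0.4] turn [-0.09 -0.04 -0.02] F [-0.9 -0.1 -3.4] t 5.7 w 0.634
```

>>> {"method": "play_rows", "body": {"series": [0.1,2.5,-4.33,0,0,0,0.1,2.5,-4.33,0,0,0,0.1,2.5,-4.33,0,0,0,0.1,2.5,-4.33,0,0,0,0.1,2.5,-4.33,0,0,0,0.1,2.5,-4.33,0,0,0,0,0,0,0,0,0]}}

```text
time: 6.4
tcp_pos: [0.5804, -0.0712, 0.2229]
tool_rot: [[0.033, 0.999, 0.019], [0.865, -0.038, 0.501], [0.501, -0.001, -0.865]]
ft_force: [0.0, -0.7, -3.3]
gripper_width: 0.632
```

```bash
python3 -c "
from h import *
tonest(1.5,-.4,185.4)"
```

```text
goal [580.5 -72.1 223.3] shift [ 0.1 -1.   0.4] turn [-0.09 -0.03 -0.01] F [ 0.  -0.7 -3.3] t 6.4 w 0.632
```

>>> {"method": "play_rows", "body": {"series": [0.04,1,-1.73,0,0,0,0.04,1,-1.73,0,0,0,0.04,1,-1.73,0,0,0,0,0,0,0,0,0]}}

```text
time: 6.8
tcp_pos: [0.5807, -0.0685, 0.2184]
tool_rot: [[0.033, 0.999, 0.02], [0.865, -0.038, 0.501], [0.501, 0.0, -0.865]]
ft_force: [-0.5, 0.7, -3.7]
gripper_width: 0.63
```

>>> {"method": "play_rows", "body": {"series": [0.02,0.5,-0.87,0,0,0,0,0,0,0,0,0]}}

```text
time: 7.0
tcp_pos: [0.5809, -0.0681, 0.2177]
tool_rot: [[0.033, 0.999, 0.02], [0.865, -0.038, 0.501], [0.501, 0.001, -0.865]]
ft_force: [-0.7, -0.3, -3.1]
gripper_width: 0.627
```

>>> {"method": "play_rows", "body": {"series": [0.02,0.5,-0.87,0,0,0,0,0,0,0,0,0]}}

```text
time: 7.2
tcp_pos: [0.5808, -0.0676, 0.2168]
tool_rot: [[0.033, 0.999, 0.02], [0.865, -0.038, 0.501], [0.501, 0.001, -0.865]]
ft_force: [-1.2, 0.6, -3.0]
gripper_width: 0.635
```

>>> {"method": "play_rows", "body": {"series": [0.02,0.5,-0.87,0,0,0,0,0,0,0,0,0]}}

```text
time: 7.4
tcp_pos: [0.5809, -0.0671, 0.2159]
tool_rot: [[0.033, 0.999, 0.02], [0.865, -0.038, 0.501], [0.501, 0.001, -0.865]]
ft_force: [-0.2, -0.8, -3.8]
gripper_width: 0.631
```

>>> {"method": "play_rows", "body": {"series": [0.02,0.5,-0.87,0,0,0,0,0,0,0,0,0]}}

```text
time: 7.6
tcp_pos: [0.5809, -0.0666, 0.215]
tool_rot: [[0.033, 0.999, 0.02], [0.865, -0.038, 0.501], [0.501, 0.0, -0.865]]
ft_force: [-0.1, 0.0, -3.6]
gripper_width: 0.63
```

```bash
python3 -c "
from h import *
tonest(1.5,-.4,170.4)"
```

```text
goal [580.8 -64.7 210.3] shift [-0.1  1.9 -4.7] turn [-0.07  0.03  0.  ] F [-0.1  0.  -3.6] t 7.6 w 0.63
```

>>> {"method": "play_rows", "body": {"series": [0.02,0.1,-1.1,0,0,0,0,0,0,0,0,0]}}

```text
time: 7.8
tcp_pos: [0.581, -0.0666, 0.2146]
tool_rot: [[0.033, 0.999, 0.02], [0.865, -0.038, 0.501], [0.501, 0.001, -0.865]]
ft_force: [-2.8, -1.0, 1.0]
gripper_width: 0.633
```

>>> {"method": "play_rows", "body": {"series": [0.02,0.3,-1.0,0,0,0,0,0,0,0,0,0]}}

```text
time: 8.0
tcp_pos: [0.581, -0.0663, 0.2139]
tool_rot: [[0.032, 0.999, 0.02], [0.865, -0.038, 0.501], [0.502, 0.001, -0.865]]
ft_force: [-4.3, -0.8, 5.0]
gripper_width: 0.638
```

>>> {"method": "play_rows", "body": {"series": [0,0,0,0,0,0,0,0,0,0,0,0,0,0,0,0,0,0,0,0,0,0,0,0,0,0,0,0,0,0], "claw": 0}}

```text
time: 8.5
tcp_pos: [0.581, -0.0662, 0.213]
tool_rot: [[0.033, 0.999, 0.02], [0.865, -0.039, 0.501], [0.501, 0.001, -0.865]]
ft_force: [-0.8, 0.3, 0.5]
gripper_width: 1.004
```

```bash
python3 -c "
from h import *
tonest(1.5,-.4,174.4);tonest(0,0,290)"
```

```text
goal [580.7 -66.7 213.8] shift [-0.3 -0.5  0.8] turn [-0.06  0.04  0.01] F [-0.8  0.3  0.5] t 8.5 w 1.004
goal [ 578.  -125.7  313.1] shift [ -3.  -59.5 100.2] turn [-0.06  0.04  0.01] F [-0.8  0.3  0.5] t 8.5 w 1.004
```

>>> {"method": "play_rows", "body": {"series": [-0.3,-7.5,13,0,0,0,-0.5,-13,22,0,0,0,-0.7,-17,30,0,0,0,-0.9,-22,40,0,0,0,0,0,0,0,0,0]}}

```text
time: 9.0
tcp_pos: [0.5809, -0.1289, 0.3256]
tool_rot: [[0.03, 0.999, 0.031], [0.867, -0.041, 0.497], [0.497, 0.012, -0.867]]
ft_force: [1.5, 0.0, 0.8]
gripper_width: 1.0
```

```bash
python3 - <<'E'
from ov import *
im={}
for n in("scene","top"):
    im[n]=manip.capture(n)[:,:,::-1].copy(); cv2.imwrite(f"pics/{n}2.png",im[n])
R,p=nest(*NEST)
ov("pics/ov4.png",[(R,p,[rect(110,56,34)],(0,0,255))],im,[(275,150,375,250),(310,225,410,325)])
def flat(yaw):
    a=np.radians(yaw);return np.array([[-np.sin(a),np.cos(a),0],[np.cos(a),np.sin(a),0],[0,0,-1]])
togoal(np.array([.5985,.292,.33]),flat(8.3))
E
```

```text
goal [598.5 292.  330. ] shift [ 19.4 418.9   9.6] turn [-29.99  -1.32  10.27] F [-0.2  0.6 -0. ] t 9.1 w 0.999
```

View pics/ov4.png

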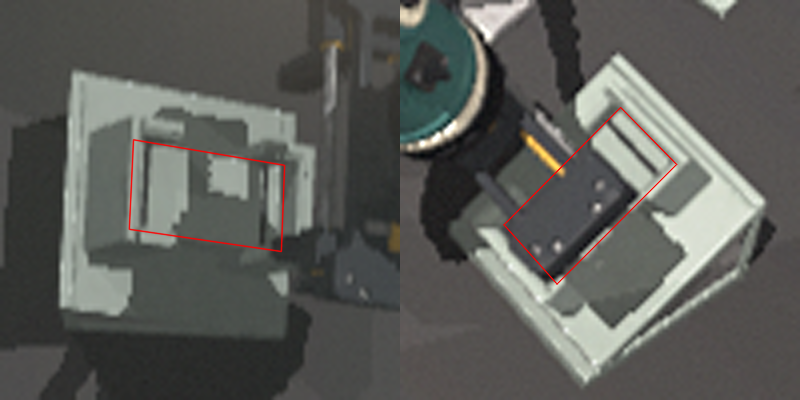

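The core sits square and flush in the pocket in both views. On to the spacer.

>>> {"method": "play_rows", "body": {"series": [1.9,20,20,-3,-0.13,1.03,1.9,44,0,-3,-0.13,1.03,1.9,44,0,-3,-0.13,1.03,1.9,44,0,-3,-0.13,1.03,1.9,44,0,-3,-0.13,1.03,1.9,44,0,-3,-0.13,1.03,2,44,0,-3,-0.13,1.03,2,44,0,-3,-0.13,1.03,2,44,0,-3,-0.13,1.03,2,44,0,-3,-0.13,1.03,0,3,-45,0,0,0,0,0,-45,0,0,0,0,0,0,0,0,0]}}

```text
time: 10.4
tcp_pos: [0.5931, 0.2925, 0.2386]
tool_rot: [[-0.146, 0.989, -0.021], [0.989, 0.146, -0.006], [-0.003, -0.021, -1.0]]
ft_force: [-1.4, -1.5, 0.0]
gripper_width: 1.0
```

```bash
cat >> h.py <<'E'
def flat(yaw):
    a=np.radians(yaw);return np.array([[-np.sin(a),np.cos(a),0],[np.cos(a),np.sin(a),0],[0,0,-1]])
E
python3 -c "
from h import *
togoal(np.array([.5985,.292,.1675]),flat(8.3))"
```

```text
goal [598.5 292.  167.5] shift [  5.4  -0.5 -71.1] turn [ 0.37 -1.19 -0.09] F [-1.4 -1.5  0. ] t 10.4 w 1.0
```

>>> {"method": "play_rows", "body": {"series": [2.7,-0.2,-30,0.18,-0.6,0,2.7,-0.3,-25,0.18,-0.6,0,0,0,-10,0,0,0,0,0,0,0,0,0]}}

```text
time: 10.8
tcp_pos: [0.6026, 0.2922, 0.182]
tool_rot: [[-0.144, 0.99, 0.013], [0.99, 0.144, 0.006], [0.004, 0.013, -1.0]]
ft_force: [-0.9, -0.1, -0.6]
gripper_width: 0.998
```

```bash
python3 -c "
from h import *
togoal(np.array([.5985,.292,.1675]),flat(8.3))"
```

```text
goal [598.5 292.  167.5] shift [ -4.1  -0.2 -14.5] turn [-0.32  0.73  0.05] F [-0.9 -0.1 -0.6] t 10.8 w 0.998
```

>>> {"method": "play_rows", "body": {"series": [-3.5,0,-4,-0.3,0.7,0,0,0,0,0,0,0,0,0,0,0,0,0]}}

```text
time: 11.1
tcp_pos: [0.6003, 0.293, 0.1805]
tool_rot: [[-0.144, 0.99, 0.006], [0.99, 0.144, 0.003], [0.002, 0.006, -1.0]]
ft_force: [0.0, 0.9, -0.3]
gripper_width: 1.002
```

```bash
python3 -c "
from h import *
togoal(np.array([.5985,.292,.1675]),flat(8.3))"
```

```text
goal [598.5 292.  167.5] shift [ -1.8  -1.  -13. ] turn [-0.15  0.34  0.02] F [ 0.   0.9 -0.3] t 11.1 w 1.002
```

>>> {"method": "play_rows", "body": {"series": [-1.2,-1,-7,-0.1,0.25,0,0,0,-2,0,0,0,0,0,0,0,0,0,0,0,0,0,0,0]}}

```text
time: 11.5
tcp_pos: [0.5986, 0.2917, 0.1698]
tool_rot: [[-0.144, 0.99, -0.001], [0.99, 0.144, -0.0], [-0.0, -0.001, -1.0]]
ft_force: [-0.8, -0.4, 0.7]
gripper_width: 1.002
```

```bash
python3 -c "
from h import *
togoal(np.array([.5985,.292,.1675]),flat(8.3)); print(manip.state()['qvel'].round(4))"
```

```text
goal [598.5 292.  167.5] shift [-0.1  0.3 -2.3] turn [ 0.01 -0.04  0.02] F [-0.8 -0.4  0.7] t 11.5 w 1.002
[ 0.0031 -0.0024 -0.0048  0.0006  0.0013  0.0016]
```

>>> {"method": "play_rows", "body": {"series": [0,0.2,-1.7,0,0,0,0,0,0,0,0,0]}}

```text
time: 11.7
tcp_pos: [0.5986, 0.292, 0.1681]
tool_rot: [[-0.144, 0.99, -0.001], [0.99, 0.144, -0.0], [-0.0, -0.001, -1.0]]
ft_force: [-0.1, -0.8, 0.3]
gripper_width: 1.004
```

>>> {"method": "play_rows", "body": {"series": [0,0,0,0,0,0,0,0,0,0,0,0,0,0,0,0,0,0,0,0,0,0,0,0,0,0,0,0,0,0], "claw": 1, "force": 25}}

```text
time: 12.2
tcp_pos: [0.5987, 0.292, 0.1684]
tool_rot: [[-0.144, 0.99, -0.0], [0.99, 0.144, 0.0], [0.0, -0.0, -1.0]]
ft_force: [-0.0, 0.4, 0.4]
gripper_width: 0.632
```

```bash
python3 -c "
from h import *
tonest(0,0,290)"
```

```text
goal [ 578.  -125.7  313.1] shift [ -20.7 -417.7  144.7] turn [ 29.99   1.58 -10.24] F [-0.   0.4  0.4] t 12.2 w 0.632
```

>>> {"method": "play_rows", "body": {"series": [0,0,20,0,0,0,0,0,47,0,0,0,0,0,47,0,0,0,0,0,47,0,0,0,0,0,46,0,0,0,-2,-42,0,3,0.16,-1.02,-2,-42,0,3,0.16,-1.02,-2,-42,0,3,0.16,-1.02,-2,-42,0,3,0.16,-1.02,-2,-42,0,3,0.16,-1.02,-2,-42,-5,3,0.16,-1.02,-2,-42,-10,3,0.16,-1.02,-2,-42,-10,3,0.16,-1.02,-2.3,-42,-10,3,0.16,-1.02,-2.3,-40,-10,3,0.16,-1.02,0,0,0,0,0,0,0,0,0,0,0,0,0,0,0,0,0,0]}}

```text
time: 14.0
tcp_pos: [0.5782, -0.1253, 0.3306]
tool_rot: [[0.032, 0.999, 0.019], [0.865, -0.037, 0.5], [0.5, 0.0, -0.866]]
ft_force: [0.6, -0.1, -0.1]
gripper_width: 0.627
```

```bash
cat > chk.py <<'E'
from ov import *
import sys
k,h,off,ht=sys.argv[1],float(sys.argv[2]),float(sys.argv[3]),float(sys.argv[4])  # tag, TCP->underside, part offset tool x, thickness
s=manip.state();Rt=s['tool_rot'];R=np.c_[Rt[:,0],-Rt[:,1],-Rt[:,2]];p=s['tcp_pos']+Rt@np.array([off,0,h])/1000
im={}
for n in("top","scene"):
    im[n]=manip.capture(n)[:,:,::-1].copy(); cv2.imwrite(f"pics/{n}{k}.png",im[n])
    g=im[n].max(2).astype('f4')
    def edge(P,t):
        uv=proj(n,P/1000@R.T+p).astype('f4'); v=cv2.remap(g,uv[:,:1],uv[:,1:],1)[:,0]; return v.astype(int).tolist()
    t=np.arange(48,63)
    for y in(-20,20): print(n,'x+',y,edge(np.c_[t,t*0+y,t*0+ht],t),'x-',edge(np.c_[-t,t*0+y,t*0+ht],t))
    t=np.arange(21,36)
    for x in(40,50): print(n,'y+',x,edge(np.c_[t*0+x,t,t*0+ht],t),'y-',edge(np.c_[t*0+x,-t,t*0+ht],t))
ov(f"pics/ov{k}.png",[(R,p,[rect(110,56,ht)],(0,0,255))],im,[(270,140,390,260),(290,200,410,320)])
tonest(0,0,290)
E
python3 chk.py 5 168.4 0 10
```

```text
top x+ -20 [163, 163, 163, 163, 164, 165, 162, 144, 124, 113, 106, 100, 115, 134, 148] x- [54, 54, 53, 52, 51, 51, 51, 52, 52, 52, 52, 51, 52, 53, 54]
top x+ 20 [171, 177, 176, 169, 162, 162, 161, 151, 127, 103, 96, 95, 94, 88, 82] x- [46, 45, 45, 45, 45, 45, 44, 44, 45, 45, 46, 46, 47, 47, 46]
top y+ 40 [164, 164, 164, 161, 157, 149, 138, 125, 115, 103, 95, 86, 84, 88, 91] y- [165, 165, 165, 163, 161, 159, 158, 156, 140, 125, 108, 90, 80, 80, 80]
top y+ 50 [170, 164, 163, 163, 163, 165, 164, 156, 147, 123, 94, 82, 86, 89, 90] y- [163, 163, 164, 164, 163, 162, 158, 154, 145, 130, 114, 98, 83, 79, 79]
scene x+ -20 [211, 211, 211, 208, 202, 196, 192, 192, 191, 187, 182, 183, 191, 200, 200] x- [210, 215, 214, 211, 211, 213, 212, 208, 199, 200, 206, 215, 216, 195, 158]
scene x+ 20 [211, 212, 217, 224, 222, 194, 140, 74, 65, 67, 76, 85, 86, 87, 87] x- [99, 97, 92, 88, 86, 85, 82, 74, 62, 49, 35, 30, 32, 35, 35]
scene y+ 40 [213, 212, 208, 206, 210, 196, 168, 134, 101, 84, 84, 86, 87, 88, 89] y- [214, 214, 215, 218, 223, 231, 211, 182, 149, 115, 97, 79, 60, 48, 44]
scene y+ 50 [215, 214, 220, 225, 230, 220, 182, 127, 61, 32, 34, 36, 38, 40, 43] y- [211, 212, 213, 214, 218, 227, 209, 178, 148, 115, 115, 116, 120, 122, 125]
goal [ 578.  -125.7  313.1] shift [ -0.2  -1.1 -17.8] turn [ 0.01  0.04 -0.17] F [-0.6 -0.6 -0.4] t 14.1 w 0.632
```

View pics/ov5.png

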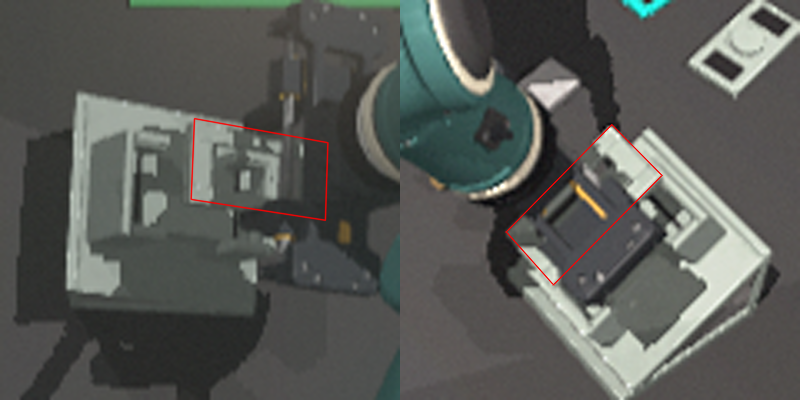

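>>> {"method": "play_rows", "body": {"series": [0,5,-16,0,0,-0.17,0.3,9,-20,0,0,0,0.4,9,-20,0,0,0,0.4,7,-15,0,0,0,0,0,0,0,0,0,0,0,0,0,0,0]}}

```text
time: 14.7
tcp_pos: [0.5794, -0.0953, 0.2597]
tool_rot: [[0.034, 0.999, 0.019], [0.865, -0.039, 0.5], [0.5, -0.0, -0.866]]
ft_force: [1.0, -0.3, -0.7]
gripper_width: 0.629
```

```bash
cat >> h.py <<'E'
def innest():
    R,p=nest(*NEST); s=manip.state(); Rt=np.array(s['tool_rot'])
    print('TCP in nest',np.round(R.T@(s['tcp_pos']-p)*1000,2),'rot err deg (world)',np.round(np.degrees(Ro.from_matrix(np.c_[R[:,0],-R[:,1],-R[:,2]]@Rt.T).as_rotvec()),2),'F nest',np.round(R.T@s['ft_force'],1))
E
python3 -c "
from h import *
innest()"
```

```text
TCP in nest [-3.8000e-01 -1.6000e-01  2.2845e+02] rot err deg (world) [-0.01 -0.01  0.04] F nest [-0.6 -1.  -0.5]
```

>>> {"method": "play_rows", "body": {"series": [0.1,3.1,-4.25,0,0,0,0.1,2.6,-4.55,0,0,0,0.1,2.6,-4.55,0,0,0,0.1,2.6,-4.55,0,0,0,0,0,0,0,0,0]}}

```text
time: 15.2
tcp_pos: [0.5794, -0.0849, 0.2407]
tool_rot: [[0.036, 0.999, 0.02], [0.865, -0.041, 0.5], [0.5, -0.001, -0.866]]
ft_force: [0.1, -0.1, -0.7]
gripper_width: 0.631
```

```bash
python3 -c "
from h import *
innest()"
```

```text
TCP in nest [ -0.83   0.22 206.85] rot err deg (world) [-0.03 -0.06  0.14] F nest [-0.4 -0.1 -0.6]
```

>>> {"method": "play_rows", "body": {"series": [0.2,1.6,-1.3,0,0,-0.1,0.1,0.5,-0.87,0,0,0,0,0,0,0,0,0]}}

```text
time: 15.5
tcp_pos: [0.5798, -0.083, 0.2392]
tool_rot: [[0.037, 0.999, 0.021], [0.865, -0.042, 0.5], [0.5, -0.0, -0.866]]
ft_force: [-0.1, 0.0, -0.9]
gripper_width: 0.631
```

>>> {"method": "play_rows", "body": {"series": [0.02,0.5,-0.87,0,0,0,0,0,0,0,0,0]}}

```text
time: 15.7
tcp_pos: [0.5799, -0.0825, 0.2384]
tool_rot: [[0.037, 0.999, 0.021], [0.865, -0.042, 0.5], [0.5, -0.0, -0.866]]
ft_force: [0.7, -0.9, -1.0]
gripper_width: 0.633
```

>>> {"method": "play_rows", "body": {"series": [0.02,0.5,-0.87,0,0,0,0,0,0,0,0,0]}}

```text
time: 15.9
tcp_pos: [0.5799, -0.082, 0.2375]
tool_rot: [[0.037, 0.999, 0.021], [0.865, -0.042, 0.5], [0.5, -0.0, -0.866]]
ft_force: [-0.3, 0.3, -0.5]
gripper_width: 0.631
```

```bash
python3 -c "
from h import *
innest()"
```

```text
TCP in nest [ 5.000e-02 -1.600e-01  2.026e+02] rot err deg (world) [-0.01 -0.01  0.22] F nest [-0.   0.3 -0.6]
```

Right at 34.2 mm, so contact is imminent.

>>> {"method": "play_rows", "body": {"series": [0.02,0.5,-0.87,0,0,-0.2,0,0,0,0,0,0]}}

```text
time: 16.1
tcp_pos: [0.5799, -0.0817, 0.237]
tool_rot: [[0.039, 0.999, 0.023], [0.865, -0.045, 0.499], [0.5, -0.0, -0.866]]
ft_force: [-2.1, -2.3, 2.6]
gripper_width: 0.628
```

>>> {"method": "play_rows", "body": {"series": [0.02,0.5,-0.87,0,0,0,0,0,0,0,0,0]}}

```text
time: 16.3
tcp_pos: [0.5799, -0.0812, 0.2362]
tool_rot: [[0.039, 0.999, 0.023], [0.865, -0.045, 0.499], [0.5, -0.0, -0.866]]
ft_force: [-2.7, -3.2, 4.6]
gripper_width: 0.632
```

>>> {"method": "play_rows", "body": {"series": [0,0,0,0,0,0,0,0,0,0,0,0,0,0,0,0,0,0,0,0,0,0,0,0,0,0,0,0,0,0], "claw": 0}}

```text
time: 16.8
tcp_pos: [0.58, -0.0809, 0.2356]
tool_rot: [[0.04, 0.999, 0.023], [0.865, -0.046, 0.5], [0.5, -0.0, -0.866]]
ft_force: [-0.5, 0.4, -0.6]
gripper_width: 0.999
```

>>> {"method": "play_rows", "body": {"series": [-0.3,-7.5,13,0,0,0,-0.5,-13,22,0,0,0,-0.7,-17,30,0,0,0,-0.9,-22,40,0,0,0,0,0,0,0,0,0]}}

```text
time: 17.3
tcp_pos: [0.5797, -0.1437, 0.3485]
tool_rot: [[0.036, 0.999, 0.034], [0.867, -0.048, 0.495], [0.496, 0.012, -0.868]]
ft_force: [0.4, -0.1, 0.7]
gripper_width: 1.003
```

```bash
python3 - <<'E'
from ov import *
im={}
for n in("scene","top"):
    im[n]=manip.capture(n)[:,:,::-1].copy(); cv2.imwrite(f"pics/{n}6.png",im[n])
R,p=nest(*NEST)
ov("pics/ov6.png",[(R,p,[rect(110,56,44)],(0,0,255))],im,[(275,150,375,250),(310,225,410,325)])
togoal(np.array([.4525,.2857,.33]),flat(8.8))
E
```

```text
goal [452.5 285.7 330. ] shift [-125.5  427.4  -13.2] turn [-29.93  -1.39  11.18] F [-0.6  0.4 -0.6] t 17.4 w 1.003
```

View pics/ov6.png

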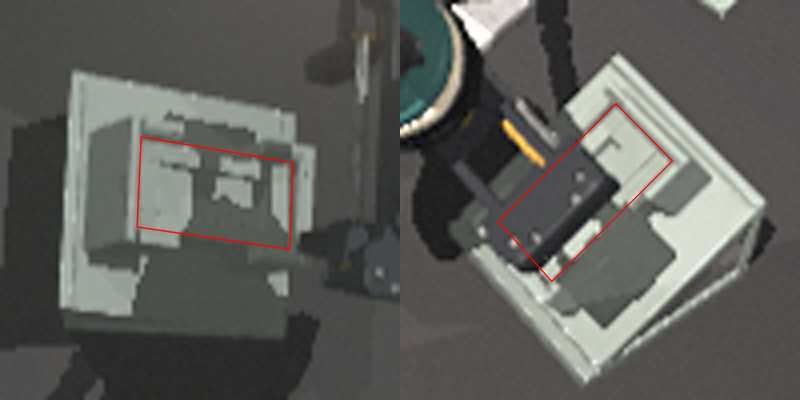

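The spacer lies square on the core in both views. Now the cover.

>>> {"method": "play_rows", "body": {"series": [-12.5,42.7,0,-3,-0.14,1.12,-12.5,42.7,0,-3,-0.14,1.12,-12.5,42.7,0,-3,-0.14,1.12,-12.5,42.7,0,-3,-0.14,1.12,-12.5,42.7,0,-3,-0.14,1.12,-12.5,42.7,0,-3,-0.14,1.12,-12.5,42.7,0,-3,-0.14,1.12,-12.5,42.7,0,-3,-0.14,1.12,-12.7,42.7,0,-3,-0.14,1.12,-12.8,43,0,-3,-0.14,1.12,0,0,-40,0,0,0,0,0,-45,0,0,0,0,0,-40,0,0,0,0,0,0,0,0,0,0,0,0,0,0,0]}}

```text
time: 18.9
tcp_pos: [0.451, 0.2865, 0.2146]
tool_rot: [[-0.153, 0.988, -0.008], [0.988, 0.153, -0.002], [-0.001, -0.008, -1.0]]
ft_force: [0.9, 0.5, 0.4]
gripper_width: 1.003
```

```bash
python3 -c "
from h import *
togoal(np.array([.4525,.2857,.1675]),flat(8.8))"
```

```text
goal [452.5 285.7 167.5] shift [  1.5  -0.8 -47.1] turn [ 0.13 -0.44  0.  ] F [0.9 0.5 0.4] t 18.9 w 1.003
```

>>> {"method": "play_rows", "body": {"series": [0.5,-0.4,-25,0.05,-0.2,0,0.5,-0.4,-15,0.05,-0.1,0,0,0,-2,0,0,0,0,0,0,0,0,0,0,0,0,0,0,0]}}

```text
time: 19.4
tcp_pos: [0.4541, 0.2865, 0.1759]
tool_rot: [[-0.152, 0.988, 0.004], [0.988, 0.152, 0.003], [0.003, 0.005, -1.0]]
ft_force: [-0.6, 0.3, 0.0]
gripper_width: 1.005
```

```bash
python3 -c "
from h import *
togoal(np.array([.4525,.2857,.1675]),flat(8.8))"
```

```text
goal [452.5 285.7 167.5] shift [-1.6 -0.8 -8.4] turn [-0.19  0.24  0.04] F [-0.6  0.3  0. ] t 19.4 w 1.005
```

>>> {"method": "play_rows", "body": {"series": [-1.2,-0.6,-4.5,-0.15,0.2,0,0,0,-1.5,0,0,0,0,0,0,0,0,0,0,0,0,0,0,0]}}

```text
time: 19.8
tcp_pos: [0.4518, 0.2854, 0.1678]
tool_rot: [[-0.153, 0.988, -0.002], [0.988, 0.153, -0.001], [-0.001, -0.003, -1.0]]
ft_force: [-0.2, 1.1, 1.0]
gripper_width: 0.999
```

```bash
python3 -c "
from h import *
togoal(np.array([.4525,.2857,.1675]),flat(8.8))"
```

```text
goal [452.5 285.7 167.5] shift [ 0.7  0.3 -0.3] turn [ 0.07 -0.13  0.02] F [-0.2  1.1  1. ] t 19.8 w 0.999
```

>>> {"method": "play_rows", "body": {"series": [0.3,0,0,0,0,0,0,0,0,0,0,0,0,0,0,0,0,0,0,0,0,0,0,0,0,0,0,0,0,0,0,0,0,0,0,0], "claw": 1, "force": 25}}

```text
time: 20.4
tcp_pos: [0.4522, 0.2854, 0.1678]
tool_rot: [[-0.153, 0.988, -0.002], [0.988, 0.153, -0.001], [-0.001, -0.002, -1.0]]
ft_force: [1.0, -0.3, -0.6]
gripper_width: 0.63
```

```bash
python3 -c "
from h import *
tonest(0,0,290)"
```

```text
goal [ 578.  -125.7  313.1] shift [ 125.9 -411.1  145.4] turn [ 30.04   1.6  -10.76] F [ 1.  -0.3 -0.6] t 20.4 w 0.63
```

>>> {"method": "play_rows", "body": {"series": [0,0,20,0,0,0,0,0,47,0,0,0,0,0,47,0,0,0,0,0,47,0,0,0,0,0,46,0,0,0,12.6,-41.5,0,3,0.16,-1.08,12.6,-41.5,0,3,0.16,-1.08,12.6,-41.5,0,3,0.16,-1.08,12.6,-41.5,0,3,0.16,-1.08,12.6,-41.5,0,3,0.16,-1.08,12.6,-41.5,-5,3,0.16,-1.08,12.6,-41.5,-10,3,0.16,-1.08,12.6,-41.5,-10,3,0.16,-1.08,12.6,-41.5,-10,3,0.16,-1.08,12.6,-38,-10,3,0.16,-1.08,0,0,0,0,0,0,0,0,0,0,0,0,0,0,0,0,0,0,0,0,0,0,0,0]}}

```text
time: 22.3
tcp_pos: [0.5779, -0.1247, 0.3304]
tool_rot: [[0.032, 0.999, 0.019], [0.866, -0.037, 0.499], [0.499, 0.0, -0.867]]
ft_force: [-0.2, -0.1, -0.8]
gripper_width: 0.631
```

```bash
python3 chk.py 7 167.8 0 8; python3 -c "
from h import *
innest()"
```

```text
top x+ -20 [163, 164, 164, 164, 165, 167, 170, 173, 150, 124, 110, 122, 135, 146, 155] x- [53, 53, 52, 52, 52, 52, 52, 52, 52, 53, 52, 52, 52, 52, 52]
top x+ 20 [126, 140, 155, 165, 165, 165, 158, 151, 141, 126, 110, 97, 88, 79, 79] x- [44, 44, 44, 44, 43, 43, 43, 43, 43, 43, 43, 43, 43, 42, 42]
top y+ 40 [138, 153, 165, 165, 165, 166, 168, 163, 156, 140, 110, 83, 86, 89, 90] y- [165, 166, 166, 166, 163, 161, 160, 161, 153, 138, 124, 103, 83, 79, 79]
top y+ 50 [159, 162, 164, 165, 166, 166, 160, 151, 137, 112, 86, 87, 89, 90, 90] y- [164, 164, 164, 164, 163, 162, 160, 155, 150, 137, 121, 106, 91, 79, 79]
scene x+ -20 [212, 214, 216, 220, 222, 222, 220, 214, 202, 189, 177, 182, 191, 201, 201] x- [198, 204, 213, 215, 217, 220, 221, 218, 207, 195, 201, 209, 217, 213, 183]
scene x+ 20 [215, 219, 219, 215, 195, 157, 105, 74, 71, 76, 83, 86, 87, 88, 88] x- [91, 92, 95, 92, 91, 89, 86, 79, 69, 53, 40, 34, 31, 32, 33]
scene y+ 40 [218, 222, 221, 218, 210, 193, 165, 134, 106, 94, 87, 87, 88, 88, 89] y- [214, 218, 218, 219, 221, 218, 199, 177, 150, 125, 106, 94, 86, 85, 84]
scene y+ 50 [219, 218, 219, 215, 206, 185, 146, 106, 65, 44, 36, 37, 38, 38, 40] y- [215, 214, 216, 218, 220, 217, 196, 172, 146, 136, 133, 130, 130, 131, 132]
goal [ 578.  -125.7  313.1] shift [  0.   -1.  -17.4] turn [ 0.07  0.03 -0.08] F [-0.2 -0.2  0.2] t 22.4 w 0.631
TCP in nest [9.5200e+00 7.0000e-02 3.0455e+02] rot err deg (world) [ 0.07  0.03 -0.08] F nest [-0.1  0.2  0.2]
```

View pics/ov7.png

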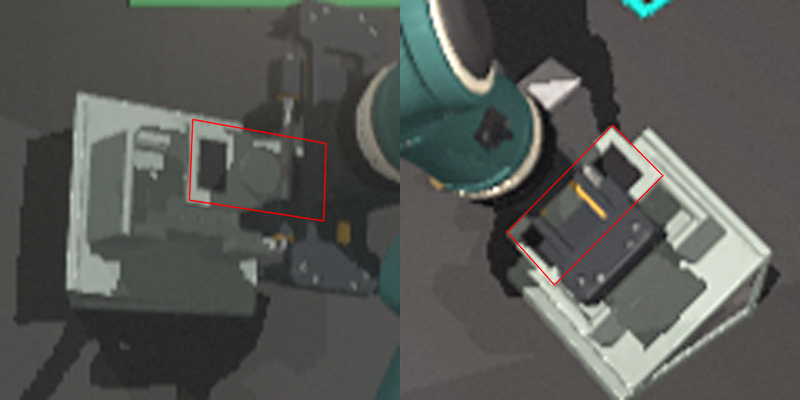

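>>> {"method": "play_rows", "body": {"series": [0.2,5,-15.3,0,0,0,0.3,9,-19,0,0,0,0.4,9,-20,0,0,0,0.4,6.3,-15,0,0,0,0,0,0,0,0,0,0,0,0,0,0,0]}}

```text
time: 23.0
tcp_pos: [0.5794, -0.0964, 0.2601]
tool_rot: [[0.034, 0.999, 0.018], [0.866, -0.038, 0.499], [0.5, -0.001, -0.866]]
ft_force: [0.7, 0.7, -0.8]
gripper_width: 0.63
```

```bash
python3 -c "
from h import *
innest()"
```

```text
TCP in nest [-1.1200e+00 -1.9000e-01  2.2941e+02] rot err deg (world) [ 0.02 -0.07 -0.  ] F nest [ 0.2 -0.6 -1. ]
```

>>> {"method": "play_rows", "body": {"series": [0,1.4,0.8,0,0,0,0.1,2.35,-4.07,0,0,0,0.1,2.35,-4.07,0,0,0,0.1,2.35,-4.07,0,0,0,0,0,0,0,0,0,0,0,0,0,0,0]}}

```text
time: 23.6
tcp_pos: [0.5796, -0.0883, 0.2489]
tool_rot: [[0.034, 0.999, 0.019], [0.866, -0.039, 0.499], [0.499, -0.001, -0.866]]
ft_force: [-0.8, -0.1, -0.3]
gripper_width: 0.63
```

```bash
python3 -c "
from h import *
innest()"
```

```text
TCP in nest [ 3.0000e-01 -1.7000e-01  2.1562e+02] rot err deg (world) [ 0.03 -0.05  0.03] F nest [-0.3  0.8 -0.2]
```

Aligned: x is 0.3 mm and the cover's underside is at 47.8 mm. Lowering in 1 mm steps.

>>> {"method": "play_rows", "body": {"series": [0.02,0.5,-0.87,0,0,0,0.02,0.5,-0.87,0,0,0,0,0,0,0,0,0]}}

```text
time: 23.9
tcp_pos: [0.5797, -0.0873, 0.2473]
tool_rot: [[0.034, 0.999, 0.019], [0.866, -0.039, 0.499], [0.499, -0.0, -0.866]]
ft_force: [-0.4, -0.1, -1.2]
gripper_width: 0.629
```

>>> {"method": "play_rows", "body": {"series": [0.02,0.5,-0.87,0,0,0,0,0,0,0,0,0]}}

```text
time: 24.1
tcp_pos: [0.5798, -0.0868, 0.2464]
tool_rot: [[0.034, 0.999, 0.019], [0.866, -0.039, 0.499], [0.499, -0.0, -0.866]]
ft_force: [-0.8, 0.4, -0.9]
gripper_width: 0.63
```

>>> {"method": "play_rows", "body": {"series": [0.02,0.5,-0.87,0,0,0,0,0,0,0,0,0]}}

```text
time: 24.3
tcp_pos: [0.5798, -0.0863, 0.2455]
tool_rot: [[0.034, 0.999, 0.019], [0.866, -0.039, 0.499], [0.499, -0.0, -0.866]]
ft_force: [0.2, 0.4, -0.4]
gripper_width: 0.631
```

```bash
python3 -c "
from h import *
innest()"
```

```text
TCP in nest [  0.31  -0.23 211.73] rot err deg (world) [ 0.04 -0.03  0.03] F nest [ 0.2 -0.1 -0.6]
```

>>> {"method": "play_rows", "body": {"series": [0.02,0.5,-0.87,0,0,0,0,0,0,0,0,0]}}

```text
time: 24.5
tcp_pos: [0.5798, -0.0858, 0.2446]
tool_rot: [[0.034, 0.999, 0.019], [0.866, -0.039, 0.499], [0.499, -0.001, -0.866]]
ft_force: [0.7, 0.5, -0.6]
gripper_width: 0.63
```

>>> {"method": "play_rows", "body": {"series": [0.02,0.5,-0.87,0,0,0,0,0,0,0,0,0]}}

```text
time: 24.7
tcp_pos: [0.5799, -0.0856, 0.2442]
tool_rot: [[0.034, 0.999, 0.019], [0.866, -0.039, 0.499], [0.499, -0.0, -0.866]]
ft_force: [-2.5, -1.1, 1.5]
gripper_width: 0.631
```

>>> {"method": "play_rows", "body": {"series": [0.01,0.3,-0.52,0,0,0,0,0,0,0,0,0]}}

```text
time: 24.9
tcp_pos: [0.5799, -0.0853, 0.2437]
tool_rot: [[0.034, 0.999, 0.019], [0.866, -0.039, 0.499], [0.499, -0.0, -0.866]]
ft_force: [-2.9, -2.1, 2.8]
gripper_width: 0.625
```

>>> {"method": "play_rows", "body": {"series": [0,0,0,0,0,0,0,0,0,0,0,0,0,0,0,0,0,0,0,0,0,0,0,0,0,0,0,0,0,0], "claw": 0}}

```text
time: 25.4
tcp_pos: [0.5799, -0.085, 0.2432]
tool_rot: [[0.034, 0.999, 0.019], [0.866, -0.039, 0.499], [0.499, -0.0, -0.866]]
ft_force: [0.7, -0.3, -0.2]
gripper_width: 1.0
```

>>> {"method": "play_rows", "body": {"series": [-0.3,-7.5,13,0,0,0,-0.5,-13,22,0,0,0,0,0,0,0,0,0,0,0,0,0,0,0]}}

```text
time: 25.8
tcp_pos: [0.5795, -0.1061, 0.2794]
tool_rot: [[0.034, 0.999, 0.022], [0.866, -0.04, 0.498], [0.499, 0.002, -0.867]]
ft_force: [-0.6, -0.6, -0.6]
gripper_width: 0.994
```

>>> {"method": "play_rows", "body": {"series": [0,0,0,0,0,0,0,0,0,0,0,0,0,0,0,0,0,0,0,0,0,0,0,0,0,0,0,0,0,0,0,0,0,0,0,0,0,0,0,0,0,0], "claw": 1}}

```text
time: 26.5
tcp_pos: [0.5791, -0.1056, 0.2783]
tool_rot: [[0.034, 0.999, 0.019], [0.866, -0.039, 0.499], [0.499, -0.0, -0.866]]
ft_force: [-0.5, -0.2, -0.3]
gripper_width: 0.387
```

```bash
python3 -c "
from h import *
innest()"
```

```text
TCP in nest [ 4.0000e-02 -2.8000e-01  2.4976e+02] rot err deg (world) [ 0.04 -0.02  0.04] F nest [-0.3  0.5 -0.1]
```

>>> {"method": "play_rows", "body": {"series": [0,0,0,0,0,0,0,0,0,0,0,0,0,0,0,0,0,0,0,0,0,0,0,0,0,0,0,0,0,0]}}

```text
time: 27.0
tcp_pos: [0.5791, -0.1056, 0.2784]
tool_rot: [[0.034, 0.999, 0.019], [0.866, -0.039, 0.499], [0.499, -0.0, -0.866]]
ft_force: [0.6, -0.5, -0.3]
gripper_width: 0.004
```

```bash
python3 - <<'E'
from ov import *
im={}
for n in("scene","top"):
    im[n]=manip.capture(n)[:,:,::-1].copy(); cv2.imwrite(f"pics/{n}8.png",im[n])
R,p=nest(*NEST)
ov("pics/ov8.png",[(R,p,[rect(110,56,52)],(0,0,255))],im,[(275,150,375,250),(310,225,410,325)])
print(manip.state()['gripper_width'])
E
```

```text
0.006728286835361686
```

View pics/ov8.png

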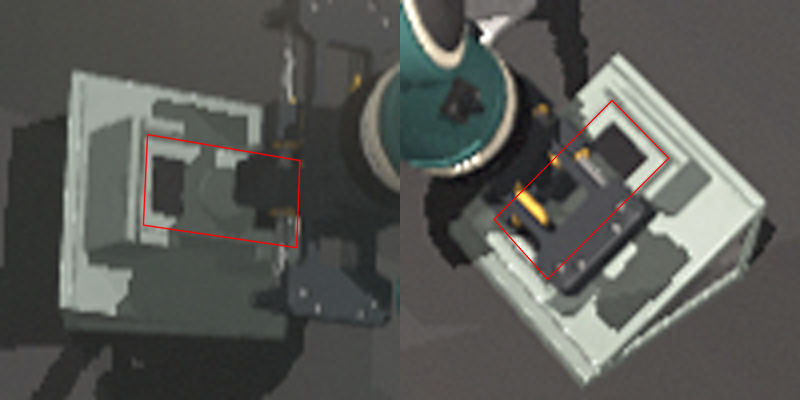

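The cover is seated and square, dial out, with the fingers closed above it. Pressing now.

>>> {"method": "play_rows", "body": {"series": [0.1,2.3,-4,0,0,0,0.1,2.3,-4,0,0,0,0.1,2.3,-4,0,0,0,0.1,2.3,-4,0,0,0,0.1,2.3,-4,0,0,0,0,0,0,0,0,0], "force": 40}}

```text
time: 27.7
tcp_pos: [0.5792, -0.0936, 0.2574]
tool_rot: [[0.034, 0.999, 0.018], [0.866, -0.039, 0.499], [0.5, -0.002, -0.866]]
ft_force: [0.1, 0.5, 0.9]
gripper_width: 0.007
```

>>> {"method": "play_rows", "body": {"series": [0.02,0.5,-0.87,0,0,0,0.02,0.5,-0.87,0,0,0,0.02,0.5,-0.87,0,0,0,0.02,0.5,-0.87,0,0,0,0,0,0,0,0,0]}}

```text
time: 28.2
tcp_pos: [0.5796, -0.0921, 0.2548]
tool_rot: [[0.034, 0.999, 0.019], [0.866, -0.039, 0.499], [0.499, -0.0, -0.866]]
ft_force: [-0.8, 0.7, 1.0]
gripper_width: 0.004
```

```bash
python3 -c "
from h import *
innest()"
```

```text
TCP in nest [-2.0000e-02 -2.8000e-01  2.2263e+02] rot err deg (world) [ 0.04 -0.03  0.04] F nest [1.1 0.8 0.5]
```

>>> {"method": "play_rows", "body": {"series": [0.02,0.5,-0.87,0,0,0,0.02,0.5,-0.87,0,0,0,0,0,0,0,0,0]}}

```text
time: 28.5
tcp_pos: [0.5798, -0.0913, 0.2536]
tool_rot: [[0.034, 0.999, 0.02], [0.866, -0.039, 0.499], [0.499, 0.0, -0.867]]
ft_force: [-1.8, -3.2, 4.3]
gripper_width: 0.004
```

>>> {"method": "play_rows", "body": {"series": [0.02,0.5,-0.87,0,0,0,0,0,0,0,0,0]}}

```text
time: 28.7
tcp_pos: [0.5798, -0.091, 0.2531]
tool_rot: [[0.033, 0.999, 0.02], [0.866, -0.039, 0.499], [0.499, 0.0, -0.867]]
ft_force: [-3.3, -3.5, 7.0]
gripper_width: 0.007
```

>>> {"method": "play_rows", "body": {"series": [0.02,0.5,-0.87,0,0,0,0,0,0,0,0,0]}}

```text
time: 28.9
tcp_pos: [0.5798, -0.0909, 0.2531]
tool_rot: [[0.033, 0.999, 0.02], [0.866, -0.038, 0.498], [0.499, 0.001, -0.867]]
ft_force: [-5.9, -5.2, 12.9]
gripper_width: 0.004
```

```bash
python3 -c "
from h import *
innest()"
```

```text
TCP in nest [ 1.6000e-01 -4.7000e-01  2.2059e+02] rot err deg (world) [ 0.08  0.03 -0.01] F nest [ 1.8  5.7 13.9]
```

>>> {"method": "play_rows", "body": {"series": [0,0.5,-0.87,0,0,0,0,0,0,0,0,0]}}

```text
time: 29.1
tcp_pos: [0.5799, -0.0909, 0.2532]
tool_rot: [[0.032, 0.999, 0.02], [0.866, -0.038, 0.498], [0.498, 0.001, -0.867]]
ft_force: [-8.0, -9.5, 15.9]
gripper_width: 0.003
```

>>> {"method": "play_rows", "body": {"series": [0,0.5,-0.87,0,0,0,0,0,0,0,0,0]}}

```text
time: 29.3
tcp_pos: [0.5799, -0.0908, 0.2532]
tool_rot: [[0.032, 0.999, 0.02], [0.867, -0.037, 0.498], [0.498, 0.001, -0.867]]
ft_force: [-11.0, -11.1, 20.8]
gripper_width: 0.005
```

>>> {"method": "play_rows", "body": {"series": [0,0.5,-0.87,0,0,0,0,0,0,0,0,0]}}

```text
time: 29.5
tcp_pos: [0.5799, -0.0907, 0.2532]
tool_rot: [[0.031, 0.999, 0.02], [0.867, -0.037, 0.497], [0.498, 0.002, -0.867]]
ft_force: [-13.6, -13.0, 25.5]
gripper_width: 0.003
```

```bash
python3 -c "
from h import *
innest()"
```

```text
TCP in nest [  0.36  -0.54 220.53] rot err deg (world) [ 0.15  0.1  -0.09] F nest [ 1.  13.1 28.8]
```

>>> {"method": "play_rows", "body": {"series": [-0.8,0.4,-0.7,0,0,0,-0.8,0.4,-0.7,0,0,0,0,0,0,0,0,0]}}

```text
time: 29.8
tcp_pos: [0.5793, -0.0905, 0.2532]
tool_rot: [[0.03, 0.999, 0.023], [0.867, -0.038, 0.497], [0.497, 0.005, -0.868]]
ft_force: [-11.9, -14.6, 29.2]
gripper_width: 0.007
```

```bash
python3 -c "
from h import *
innest()"
```

```text
TCP in nest [4.7000e-01 9.0000e-02 2.2048e+02] rot err deg (world) [ 0.2   0.29 -0.03] F nest [ 1.6 11.3 32.8]
```

>>> {"method": "play_rows", "body": {"series": [-0.3,0.5,-0.87,0,0,0,-0.3,0.5,-0.87,0,0,0,0,0,0,0,0,0,0,0,0,0,0,0]}}

```text
time: 30.2
tcp_pos: [0.5791, -0.0904, 0.2532]
tool_rot: [[0.029, 0.999, 0.025], [0.868, -0.037, 0.496], [0.496, 0.007, -0.868]]
ft_force: [-15.4, -20.3, 37.5]
gripper_width: 0.007
```

```bash
python3 -c "
from h import *
innest()"
```

```text
TCP in nest [  0.62   0.26 220.48] rot err deg (world) [ 0.25  0.39 -0.05] F nest [ 0.7 14.6 42.9]
```

>>> {"method": "play_rows", "body": {"series": [0.3,-2.5,4.3,0,0,0,0.3,-2.5,4.3,0,0,0,0,-5,9,0,0,0,-0.5,-15,26,0,0,0,-0.9,-22,40,0,0,0,0,-45,15,0,0,0,0,-48,0,0,0,0,0,-48,0,0,0,0,0,-48,0,0,0,0,0,0,0,0,0,0]}}

```text
time: 31.2
tcp_pos: [0.5763, -0.3279, 0.3431]
tool_rot: [[0.039, 0.999, 0.021], [0.867, -0.044, 0.497], [0.498, -0.001, -0.867]]
ft_force: [0.4, -0.7, 0.5]
gripper_width: 0.005
```

```bash
python3 - <<'E'
from ov import *
im={}
for n in("scene","top"):
    im[n]=manip.capture(n)[:,:,::-1].copy(); cv2.imwrite(f"pics/{n}9.png",im[n])
R,p=nest(*NEST); q=np.radians(np.arange(0,360,10)); D=np.c_[16*np.cos(q),16*np.sin(q),q*0+54]
ov("pics/ov9.png",[(R,p,[rect(110,56,48)],(0,0,255)),(R,p,[D],(255,0,0))],im,[(280,155,366,241),(322,237,407,322)])
E
```

```text
(no output)
```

View pics/ov9.png

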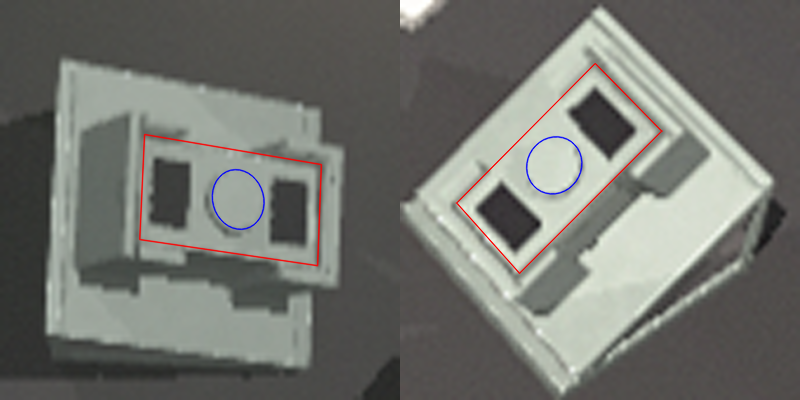

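The stack is square and flush with the walls in both views, and nothing moved as the press rose from 14 to 43 N. Handing in.

```bash
python3 -c "
from h import *
print(manip.hand_in())"
```

```text
the job is handed in; nothing more can be done
None
```

I built the stack in the pocket in order (core, spacer, cover with the dial out) and pressed it home with the closed fingers. I then backed the arm well clear and handed in at about 31 s of the 72 s allowed.

**Last checks**
- **Press:** during the press the tool stopped about 0.5 mm above the nominal home height. It then did not move further as the force rose from about 14 to 43 N, well above the ejector's 9 N, so the stack is on the solid stop. About 15 N of sideways load was present while pressing.
- **Pictures:** the final pictures show the cover square in the pocket with its dial out. I touched no bystander knowingly, but did not check their positions separately.

**Disagreements**
- **Cameras:** the two cameras disagreed by about 3 mm on the pocket's position. I used their average, and all three parts went in without jamming.
- **Ejector height:** contact heights suggest the ejector crept down from about 4 to 2.5 mm while I was placing the parts, before the final press.
- **Accuracy:** the dial's height against the rim comes from the tool position and is good to about 1 mm. The pictures can't measure it that finely.

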